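# Set the tube shaker by clicks and start it

## Task

Set the tube shaker to step five and start it. The black dial has no pointer, so turn it anticlockwise (seen from above) gently down to its stop without forcing it, then clockwise exactly five clicks; let go of it and press the green start button in, gently, and let it come up again. Leave everything else on the bench alone.

Things in the scene. Friction and masses are not known exactly. Their poses are not given: they have to be found in the camera images.
- shaker: White bench tube shaker, fixed to the bench, 184 x 214 mm, 56 mm high to its grey control panel. Origin: centre of its underside; x from its front (control side) to its rear, y to its left, z up. Front half of the top: dial (left, x -50, y +52 mm) and start button (right, x -50, y -62 mm).
- platform_top (a point): Top of the black tube rack clamped on the shaking platform, on the rear half of the shaker (x +20 to +84 mm, y -63 to +63 mm in its frame); with its capped tube strips it reaches 104 mm above the bench. Not to be handled.
- dial_axis (a point): Centre of the dial's flat top, 99 mm above the bench, on its vertical axis; this point belongs to the housing and does not turn. The dial is a round black fluted knob, 40 mm across, 39 mm tall, 4 mm clear of the panel, with no mark or pointer. Ten notches: step 0 at the stop, then 1 to 9 clockwise seen from above. It starts in an unknown notch from 2 to 6.
- dial_foot (a point): Where the dial's axis meets the panel. Feel: notches are unevenly spaced, 15 to 30 degrees, so count clicks, not angles. Leaving a notch takes 0.1 to 0.2 N m; this falls to zero at the crest, then the dial pulls itself on into the next notch. Let go, it settles in the nearer notch.
- index_origin (a point): Point on the dial's axis, 28 mm below the knob's underside. The stop: anticlockwise in notch 0 the dial comes to bear on a springy stop, where resistance climbs from nothing by about 3.5 N m per rad; 0.3 N m is surely the stop and no click, 0.85 N m (14 degrees) overloads it. Coming back, the first crest passed is click one.
- start_button (a joint): Travel of the round green start button (24 mm across): 0 when up, 0.006 m when fully down; a spring (5 N at full travel) raises it again. It starts the shaker from 4.5 mm on, and meets a hard stop at 6 mm; more than 25 N breaks it.
- start_button_top (a point): Centre of the top face of the start button; it is pressed straight down.
- tip_box_1: Bystander: blue pipette tip box, 83 x 123 x 75 mm, loose. Origin: centre of its underside.
- timer: Bystander: white digital bench timer, 60 x 66 x 18 mm, loose. Origin: centre of its underside.
- pipette_2: Bystander: pipette with blue parts lying flat, 254 mm long, loose. Origin: centre of its underside.
- tape_roll: Bystander: roll of beige tape lying flat, 95 mm across, 19 mm tall, loose. Origin: centre of its underside.
- pen: Bystander: blue ball pen, 138 mm long, loose. Origin: centre of its underside.

How it is judged (in metres and radians):
On the way, in this order (a step that is already met when the one before it is completed fails the run):
1. the dial has been turned back to its stop (notch 0) (x of dial_index in the frame of index_origin above 0.008 m and y of dial_index in the frame of index_origin above -0.000998334 m), for 0.1 s.
2. the dial rests in the fifth notch, let go (y of dial_index in the frame of index_origin below -0.008 m and x of dial_index in the frame of index_origin between -0.00148651 and 0.0011057 m and contact force between the fingers and dial below 0.2 N), for 0.2 s.
3. the start button is pressed down (at least 4.5 mm of its 6 mm) with the dial on step five (y of dial_index in the frame of index_origin below -0.008 m and x of dial_index in the frame of index_origin between -0.00148651 and 0.0011057 m and value of joint start_button above 0.0045 m), for 0.02 s.
At the end, for the whole second after the job is handed in: The dial rests, let go, in the fifth notch from its stop (within 7 degrees of that notch's middle), and the start button, having been pressed after that, is up again (within 1.5 mm) (all of step 2 and value of joint start_button below 0.0015 m); the robot touches nothing.
It fails at once if the dial's stop is overloaded (dial forced more than 14 degrees past the point where it meets the stop, some 0.85 N m) (x of dial_index in the frame of index_origin above 0 m and y of dial_index in the frame of index_origin above 0.0029552 m).
It fails at once if the start button is pressed harder than 25 N (contact force between anything else and start_button above 25 N).
It fails at once if a bystander is moved more than 30 mm (distance of any of tip_box_1, timer, pipette_2, tape_roll, pen from where it was at the start of the episode above 0.03 m).
It also fails if it takes over 72 s, if anything falls off the work surface, if the arm or the gripper's body presses on something with over 40 N, if the wrist force passes 120 N, or if a joint passes its speed limit or range.

## Robot

A 6-joint arm with a two-finger parallel gripper is mounted at the origin on a cart in front of the work surface, level with it; the furniture and walls round the work are solid. World frame = base frame: x ahead of the robot, y to its left, z up, the work surface at z = 0. Lengths are in mm, angles in rad, forces in N, time in s.
With the tool pointing down it reaches from about 350 to 775 mm from the base axis. Payload 7.3 kg.
Tool frame: the origin (TCP) lies midway between the tips of the shut fingers; the grasp point (between the pads) lies 19 mm behind it; z points along the fingers, y is the line along which they close (so a half turn about z gives the same grasp; the last joint's range is limited). The gripper opens to 92 mm and grips with 3 to 60 N. Pads are 19 mm wide; open, the fingers measure 130 mm over their backs; the gripper's body (75 mm by 190 mm) begins 47 mm behind the grasp point.
Start: joints at [-1.475, 0.342, 1.524, -0, 1.275, -0.146], TCP at [125.734, -509.745, 186.741] pointing down, gripper open.
Joint ranges: [-2.53, 2.53], [-0.77, 2.02], [0.04, 2.7], [-1, 4.14], [0.28, 2.66], [-3.11, 3.11]. Speed limits (rad/s): [2.57, 2.57, 3.14, 3.14, 3.14, 3.14].

## Interface

Orientations are given as [roll, pitch, yaw] about the fixed x, y, z axes, in that order (R = Rz(yaw) Ry(pitch) Rx(roll)).
In Python, from plant import get_obs, capture, camera_model, close_job, search_frame, regions_of, pinpoint gives the robot as it stands. The module is installed in compiled form; this text tells all that it offers.
- The arm moves only by the shell command python3 -m pendant 'ROWS'. ROWS is JSON, one flat list of numbers, 7 for each row, row after row: the shift along the tool's x, y, z in units of 30 mm (1.0 is 30 mm), then the turn, a rotation vector about the tool's x, y, z in units of 4 degrees (1.0 is 4 degrees), then the closure, from -1 (fully open) to 1 (shut), so that 0 is half open. In form: [dx, dy, dz, wx, wy, wz, gripper, dx, dy, dz, wx, wy, wz, gripper, ...]. A call has 1 to 12 rows; each row shifts and turns the commanded pose from where the row before left it, along the tool's axes as they then stand; what a row does not reach is not made up. A row lasts 1/10 s, in which the tool goes at most 50 mm and 8.59 degrees, less where a joint would pass 70% of its speed; a pose out of reach is approached as far as the arm can. A call with a number of a shift or a turn outside -1 to 1 is refused whole. A call with a gripper value outside its range is refused whole. The fingers move at their own pace and stop on an object; the grip force is fixed at half the most. Time passes only in rows, so rows that do not move let the fingers close. It gives the time, the measured TCP pose, the force, the opening and the grip force at its end, in the units of the state.
- get_obs(): the state, without advancing time (a new reading comes with each control period).
- capture(name): name is "side" or "top" or "wrist"; returns the picture (400x640x3 uint8, red, green, blue); there is no depth.
- camera_model(name): a dict with "fov_y" (degrees; the focal length in pixels is half the picture's height over the tangent of half this angle, whatever the lens; pixels are square), "cx", "cy" (the principal point, pixels), "pose" (4x4, takes a point from camera to world coordinates). Camera axes: x right, y up, looking along -z (the intrinsics and any distortion apply to the point x, -y, -z); pixel columns grow to the right and rows downward; lengths in mm; the calibration is good to about 2 mm. A picture is of the moment at which its call begins: read the wrist's pose just before it. camera_model takes no time and is no camera call; for the wrist camera it gives the pose at the moment of the call.
- close_job(): hands the job in; it is judged then, once.
Trained networks look in the newest picture that a camera, given by its name, has taken for a name from the list of things; names that differ only in an ending like _2 or _b are one class to them, and where a whole thing is asked for, a point or a joint stands for the part that bears it (a point fixed in the world has none). Each returns a list of dicts, best first, with "score" (0 to 1); they miss things now and then, are a little off and sometimes report something else, mostly with a low value. They report only what shows in the picture. A call takes as long as a camera call.
- search_frame(camera, thing): "location" ([column, row] in pixels, amid what is visible of it).
- regions_of(camera, thing): "pixels" (400x640 bool, what is visible of it) and "location" ([column, row] in pixels, amid what is visible of it).
- pinpoint(camera, thing): "location" ([column, row] in pixels: a listed point, or the origin of a listed thing).
The state is a dict: "time": time; "joint_positions": joint angles; "dq": joint speeds; "tau": joint torques, N m; "tool_pos": TCP position; "tcp_rot": TCP orientation; "contact_force": force on the tool from outside, world axes, zero at the start; "moment": the same for the moment, N m; "grip_width": finger opening in mm; "finger_force": force on a finger pad.
Only numpy, scipy, OpenCV 4.12 (cv2) and the standard library are available. Lean on these libraries where they do the work, as an engineer would, in place of code of your own. Each camera call takes 0.05 s, during which the arm holds its last target. There are 200 camera calls.

## Working session

There is one attempt and no reset: what is moved stays moved. The work goes in short steps, Python scripts to look and compute and a shell command to move; the robot and the scene stay as the last step left them, time stands still between calls to the robot, and variables do not carry over. Pictures are saved under pics/ and viewed, at most 10 in all, crops included, and the job is handed in when it is done.

```bash
mkdir -p pics; cat > h.py <<'E'
import numpy as np, cv2
from plant import *
def ray(cam,px):
    m=camera_model(cam); f=200/np.tan(np.radians(m["fov_y"])/2); T=np.array(m["pose"])
    d=T[:3,:3]@np.array([(px[0]-m["cx"])/f,-(px[1]-m["cy"])/f,-1]); return T[:3,3],d/np.linalg.norm(d)
def onz(cam,px,z):
    o,d=ray(cam,px); return o+d*(z-o[2])/d[2]
E
python3 - <<'E'
from h import *
ims=[]
print({k:v for k,v in camera_model("top").items()}, get_obs())
for c in("top","side"):
    im=capture(c); cv2.imwrite(f"pics/{c}0.png",im[:,:,::-1])
    for t,z in(("dial_axis",99),("dial_foot",56),("start_button_top",None),("shaker",0)):
        r=pinpoint(c,t)[:2]
        for q in r: print(c,t,round(q["score"],2),np.round(q["location"]),np.round(onz(c,q["location"],z or 60),1))
E
```

```text
{'fov_y': 54.343115716577046, 'cx': 321.55343627765336, 'cy': 199.65873960204132, 'pose': array([[ 2.49394449e-02,  9.96751752e-01, -7.65765557e-02,
         4.44820983e+02],
       [-9.99688574e-01,  2.49337921e-02, -1.03004288e-03,
         1.39341028e+02],
       [ 8.82646872e-04,  7.65783964e-02,  9.97063173e-01,
         1.33227779e+03],
       [ 0.00000000e+00,  0.00000000e+00,  0.00000000e+00,
         1.00000000e+00]])} {'time': 0.0, 'joint_positions': array([-1.47501573e+00,  3.42714534e-01,  1.52502619e+00, -2.50333873e-05,
        1.27541475e+00, -1.45998578e-01]), 'dq': array([ 0.00071769,  0.00064111, -0.00102568, -0.00127948,  0.00152656,
       -0.00013964]), 'tau': array([ 2.65236355e-03, -4.31233764e+01, -2.44222873e+01,  7.19693466e-02,
        5.60268725e-02, -1.19150254e-04]), 'tool_pos': array([ 125.66849036, -509.24317433,  186.04607173]), 'tcp_rot': array([-3.14004297e+00, -2.03677449e-04,  2.41786319e-01]), 'contact_force': array([ 0.17257607, -0.12527445,  0.32895441]), 'moment': array([-0.02677847,  0.00498305, -0.00579535]), 'finger_force': 0.0, 'grip_width': 91.72126148978546}
top dial_axis 0.78 [287. 207.] [513.8 250.2  99. ]
top dial_axis 0.44 [287. 212.] [499.2 250.3  99. ]
top dial_foot 0.74 [284. 211.] [501.6 261.1  56. ]
top start_button_top 0.51 [320. 200.] [542.  145.1  60. ]
top shaker 0.84 [299. 193.] [561.6 215.1  60. ]
top shaker 0.52 [285. 209.] [508. 258.  60.]
side dial_axis 0.68 [306. 159.] [515.6 257.2  99. ]
side dial_foot 0.73 [326. 188.] [549.2 171.5  56. ]
side dial_foot 0.58 [309. 174.] [520.6 244.2  56. ]
side start_button_top 0.46 [324. 187.] [546.3 171.4  60. ]
side shaker 0.75 [330. 195.] [553.  138.3  60. ]
```

```bash
python3 - <<'E'
import cv2,numpy as np
a=cv2.imread("pics/top0.png");b=cv2.imread("pics/side0.png")
a=cv2.resize(a[110:260,200:400],(800,600));cv2.imwrite("pics/c1.png",a)
cv2.imwrite("pics/c2.png",b)
E
```

```text
(no output)
```

View pics/c1.png

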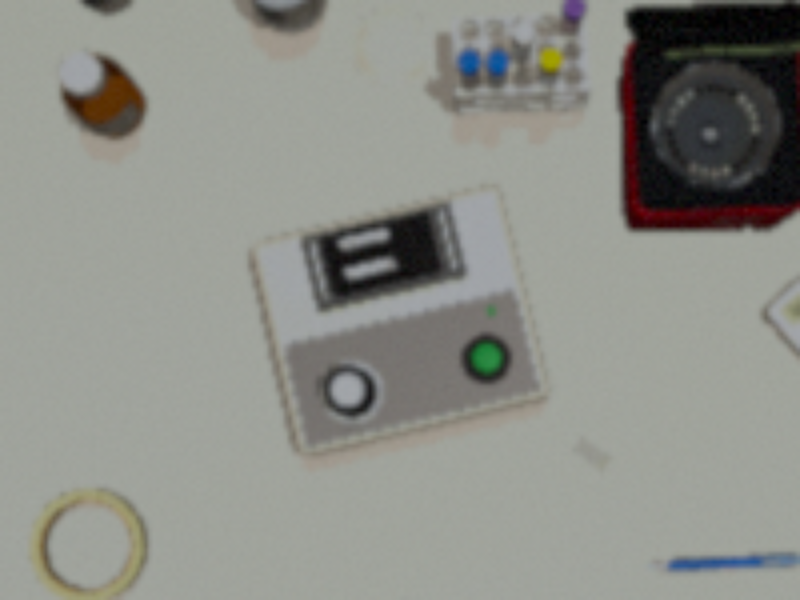

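View pics/c2.png

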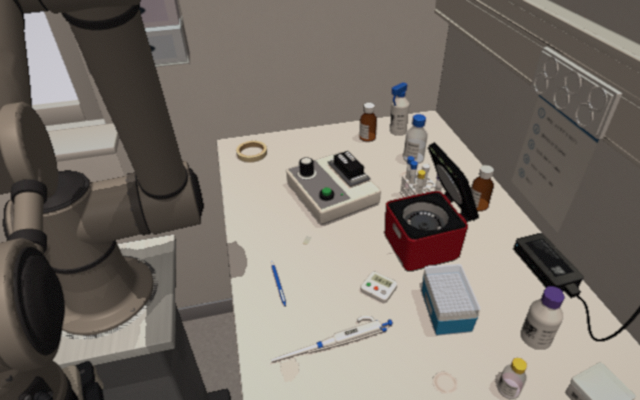

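The dial (white-capped top, top view px 287,207) and the green button (px 322,199) are clear. They are 113 mm apart, as expected, and the shaker yaw is about 15°. Moving over the dial.

```bash
python3 -m pendant '[1,-1,0,0,0,0,-1, 1,-1,0,0,0,0,-1, 1,-1,0,0,0,0,-1, 1,-1,0,0,0,0,-1, 1,-1,0,0,0,0,-1, 1,-1,0,0,0,0,-1, 1,-1,0,0,0,0,-1, 1,-1,0,0,0,0,-1, 1,-1,0,0,0,0,-1, 1,-1,0,0,0,0,-1, 1,-1,0,0,0,0,-1, 1,-1,0,0,0,0,-1]'
python3 -m pendant '[0.67,-1,0,0,0,0,-1, 0.67,-1,0,0,0,0,-1, 0.67,-1,0,0,0,0,-1, 0.67,-1,0,0,0,0,-1, 0.67,-1,0,0,0,0,-1, 0.67,-1,0,0,0,0,-1, 0.67,-1,0,0,0,0,-1, 0.67,-1,0,0,0,0,-1, 0.67,-1,0,0,0,0,-1, 0,0,0,0,0,0,-1, 0,0,0,0,0,0,-1, 0,0,0,0,0,0,-1]'
python3 - <<'E'
from h import *
o=get_obs();print(o["tool_pos"],o["tcp_rot"],o["joint_positions"],o["moment"])
im=capture("wrist"); cv2.imwrite("pics/w1.png",im[:,:,::-1])
for t,z in(("dial_axis",99),("start_button_top",62),("dial_foot",56)):
    for q in pinpoint("wrist",t)[:2]: print(t,round(q["score"],2),np.round(q["location"]),np.round(onz("wrist",q["location"],z),1))
E
```

```text
time: 1.7
tool_pos: [389.8, -72.4, 187.0]
tcp_rot: [3.141, -0.001, 0.242]
contact_force: [0.3, -0.4, -1.1]
grip_width: 92.1
finger_force: 0.0
time: 2.9
tool_pos: [499.7, 230.6, 186.6]
tcp_rot: [3.141, 0.001, 0.241]
contact_force: [-0.3, 0.3, 0.5]
grip_width: 91.7
finger_force: 0.0
[499.70050017 230.62168481 186.58802629] [3.14113785e+00 6.25412133e-04 2.41325830e-01] [ 2.93399302e-01  3.89136259e-01  1.45313034e+00 -4.37580907e-04
  1.29997432e+00  1.62298686e+00] [-0.02076331  0.00939851  0.0243723 ]
dial_axis 0.58 [295. 167.] [516.2 251.9  99. ]
start_button_top 0.91 [417. 164.] [541.9 135.5  62. ]
dial_foot 0.63 [300. 164.] [512.9 248.4  56. ]
```

View pics/w1.png

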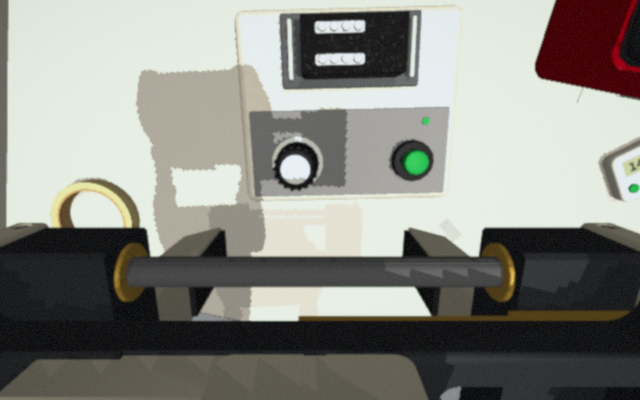

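The wrist view shows the dial's white cap at about (295,167) and the green button at about (416,162). I'll refine both by colour centroid.

```bash
python3 - <<'E'
from h import *
im=cv2.imread("pics/w1.png").astype(int)
hsv=cv2.cvtColor(im.astype(np.uint8),cv2.COLOR_BGR2HSV)
y,x=np.mgrid[:400,:640]
def cen(m):
    n,l,s,c=cv2.connectedComponentsWithStats(m.astype(np.uint8)); i=1+s[1:,4].argmax(); return c[i],s[i]
cap=(im.min(2)>190)&(np.hypot(x-295,y-167)<18)
blk=(im.max(2)<70)&(np.hypot(x-296,y-166)<28)
grn=(hsv[...,1]>120)&(np.hypot(x-416,y-162)<22)&(abs(hsv[...,0].astype(int)-60)<20)
for n,m,zs in(("cap",cap,(99,)),("blk",blk,(99,60)),("grn",grn,(62,66))):
    c,s=cen(m); print(n,c,s,[np.round(onz("wrist",c,z),1) for z in zs])
p=onz("wrist",cen(cap)[0],99)
o=get_obs();d=p-o["tool_pos"];a=o["tcp_rot"][2]
print("toolxy",d[0]*np.cos(a)+d[1]*np.sin(a), d[0]*np.sin(a)-d[1]*np.cos(a))
E
```

```text
cap [294.7707231  167.65961199] [281 155  29  25 567] [array([515.5, 252.3,  99. ])]
blk [297.03491272 162.78553616] [273 143  45  47 802] [array([520.2, 251.4,  99. ]), array([514.1, 252. ,  60. ])]
grn [415.16274864 161.71790235] [402 149  27  26 553] [array([543.6, 137.8,  62. ]), array([543.9, 139.2,  66. ])]
toolxy 20.17945676812184 -17.444415986483556
```

```bash
python3 -m pendant '[0.66,-0.57,0,0,0,0,-1, 0,0,0.9,0,0,0,-1, 0,0,1,0,0,0,-1, 0,0,1,0,0,0,-1, 0,0,0.97,0,0,0,-1, 0,0,0,0,0,0,-1, 0,0,0,0,0,0,-1]'
python3 - <<'E'
from h import *
o=get_obs();print(o["tool_pos"],o["tcp_rot"])
im=capture("wrist"); cv2.imwrite("pics/w2.png",im[:,:,::-1])
for q in pinpoint("wrist","dial_axis")[:2]: print(round(q["score"],2),np.round(q["location"]),np.round(onz("wrist",q["location"],99),1))
E
```

```text
time: 3.8
tool_pos: [515.5, 252.4, 71.2]
tcp_rot: [3.141, -0.0, 0.241]
contact_force: [0.6, -0.2, 0.4]
grip_width: 91.8
finger_force: 0.0
[515.47954716 252.44824803  71.22342482] [ 3.14144597e+00 -5.33468897e-06  2.41194179e-01]
0.96 [315. 238.] [515.3 252.6  99. ]
```

View pics/w2.png

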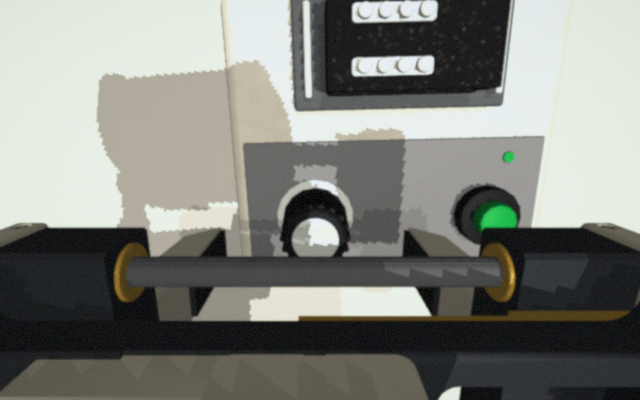

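The dial cap at (315,238) lies exactly under the TCP, between the open fingers. Closing.

```bash
python3 -m pendant '[0,0,0,0,0,0,1, 0,0,0,0,0,0,1, 0,0,0,0,0,0,1, 0,0,0,0,0,0,1, 0,0,0,0,0,0,1, 0,0,0,0,0,0,1, 0,0,0,0,0,0,1, 0,0,0,0,0,0,1, 0,0,0,0,0,0,1]'
cat > s.py <<'E'
import sys
from h import *
o=get_obs(); m=o["moment"]; lim=float(sys.argv[1]) if len(sys.argv)>1 else 9
f=o["contact_force"]
print("t%.2f yaw%.2f mz%.3f j6 %.2f F%s p%s w%.1f g%.1f"%(o["time"],np.degrees(o["tcp_rot"][2]),m[2],o["joint_positions"][5],np.round(f,1),np.round(o["tool_pos"],1),o["grip_width"],o["finger_force"]))
sys.exit(abs(m[2])>lim)
E
python3 s.py
```

```text
time: 4.8
tool_pos: [515.2, 252.8, 70.5]
tcp_rot: [3.141, 0.0, 0.242]
contact_force: [0.2, -0.7, -0.2]
grip_width: 24.2
finger_force: 0.0
t4.80 yaw13.86 mz0.023 j6 1.65 F[ 0.2 -0.7 -0.2] p[515.2 252.8  70.5] w24.2 g0.0False
```

```bash
python3 - <<'E'
from h import *
T=camera_model("wrist")
print(T["cx"],T["cy"],T["fov_y"],np.round(T["pose"],2))
a=capture("wrist"); b=capture("side")
cv2.imwrite("pics/w3.png",np.vstack([a[100:400,:, ::-1],cv2.resize(b[100:240,220:420,::-1],(640,448))[:300]]))
E
python3 s.py
```

```text
314.1409397484709 198.1467397604145 63.08604412720646 [[ 2.4000e-01  9.4000e-01  2.4000e-01  5.7987e+02]
 [-9.7000e-01  2.3000e-01  6.0000e-02  2.6922e+02]
 [ 0.0000e+00 -2.5000e-01  9.7000e-01  2.6897e+02]
 [ 0.0000e+00  0.0000e+00  0.0000e+00  1.0000e+00]]
t4.90 yaw13.85 mz-0.056 j6 1.65 F[ 0.3 -0.7 -0.8] p[515.2 252.8  70.5] w16.4 g0.0False
```

View pics/w3.png

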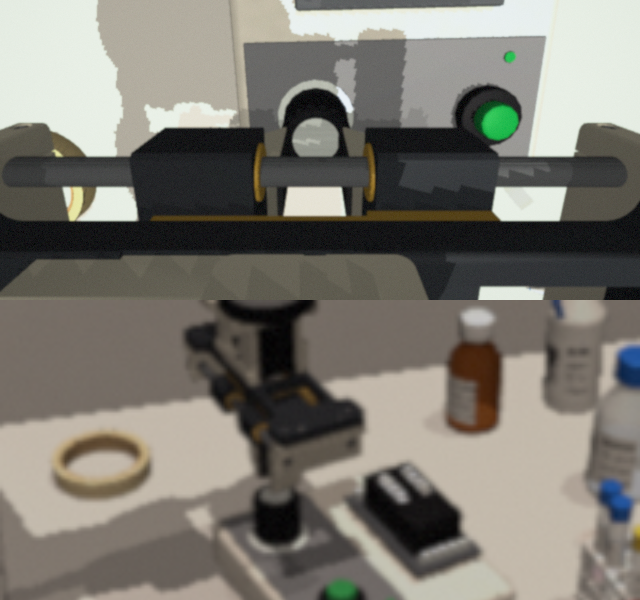

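```bash
cat >> h.py <<'E'
def proj(cam,p):
    m=camera_model(cam); f=200/np.tan(np.radians(m["fov_y"])/2); T=np.linalg.inv(np.array(m["pose"]))
    v=T[:3,:3]@p+T[:3,3]; return m["cx"]+f*v[0]/-v[2], m["cy"]-f*v[1]/-v[2]
E
python3 s.py; python3 - <<'E'
from h import *
o=get_obs();t=o["tool_pos"]
out=[]
for c,(x0,y0) in(("side",(240,110)),("wrist",(220,160)),("top",(225,160))):
    im=capture(c)[:,:,::-1]; k=4
    z=cv2.resize(np.ascontiguousarray(im[y0:y0+100,x0:x0+130]),None,fx=4,fy=4,interpolation=cv2.INTER_CUBIC)[:400,:]
    if c!="wrist": z=cv2.resize(z,(260*2//2,200))
    def mk(p,col):
        u,v=proj(c,p); s=4 if c=="wrist" else 2
        cv2.drawMarker(z,(int((u-x0+.5)*s),int((v-y0+.5)*s)),col,0,12,1)
    mk(t,(0,0,255)); mk(t+[0,0,60],(255,0,255)); mk(np.array([515.3,252.6,99]),(255,255,0))
    out.append(z); print(c,proj(c,t),proj(c,t+[0,0,100]))
cv2.imwrite("pics/m4.png",np.hstack([np.vstack([out[0],out[2]]),out[1]]))
E
```

```text
t4.90 yaw13.85 mz-0.056 j6 1.65 F[ 0.3 -0.7 -0.8] p[515.2 252.8  70.5] w16.4 g0.0
side (np.float64(306.50017864554366), np.float64(168.21941422645222)) (np.float64(304.9113838946269), np.float64(136.92740391447097))
wrist (np.float64(314.6481033467292), np.float64(220.98379596421537)) (np.float64(315.2632398393023), np.float64(313.8856317624545))
top (np.float64(286.7853402780558), np.float64(206.95945984689592)) (np.float64(283.8362570666864), np.float64(205.02117094868427))False
```

View pics/m4.png

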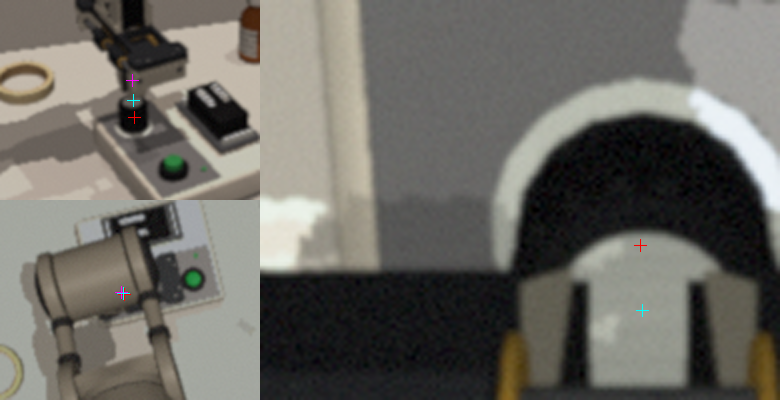

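The fingers closed to 16 mm without touching. In the wrist view they end at row 229, and they hide the cap, so the real tips are some 35–40 mm above the reported TCP, over the dial. I'll open and go lower in small steps, with a force check after each.

```bash
cat > f.py <<'E'
import sys
from h import *
o=get_obs(); f=o["contact_force"]; print("z%.1f F%s w%.1f"%(o["tool_pos"][2],np.round(f,1),o["grip_width"])); sys.exit(bool(np.abs(f).max()>5))
E
python3 -m pendant '[0,0,-0.2,0,0,0,-0.5, 0,0,0,0,0,0,-0.5, 0,0,0,0,0,0,-0.5, 0,0,0,0,0,0,-0.5, 0,0,0,0,0,0,-0.5, 0,0,0,0,0,0,-0.5, 0,0,0,0,0,0,-0.5, 0,0,0,0,0,0,-0.5]' >/dev/null; python3 f.py && python3 -m pendant '[0,0,0.3,0,0,0,-0.5, 0,0,0.2,0,0,0,-0.5,0,0,0,0,0,0,-0.5]' >/dev/null; python3 f.py && python3 -m pendant '[0,0,0.1,0,0,0,-0.5,0,0,0.1,0,0,0,-0.5]'>/dev/null; python3 f.py && python3 -m pendant '[0,0,0.1,0,0,0,-0.5]'>/dev/null; python3 f.py && python3 -m pendant '[0,0,0.1,0,0,0,-0.5]'>/dev/null;  python3 f.py && python3 -m pendant '[0,0,0.1,0,0,0,-0.5]'>/dev/null;  python3 f.py && python3 -m pendant '[0,0,0.1,0,0,0,-0.5,0,0,0,0,0,0,-0.5]'>/dev/null; python3 f.py
python3 - <<'E'
from h import *
im=capture("wrist"); cv2.imwrite("pics/w5.png",im[:,:,::-1])
s=capture("side"); cv2.imwrite("pics/m5.png",np.hstack([im[150:350,170:470,::-1],cv2.resize(s[120:190,260:365,::-1],(300,200),interpolation=cv2.INTER_CUBIC)]))
E
```

```text
z76.5 F[-0.4  0.6 -0.8] w63.7
z60.1 F[-0.   0.3 -0.6] w69.0
z55.4 F[ 0.   0.9 -1. ] w68.5
z52.4 F[0.6 0.8 0.6] w69.0
z49.4 F[ 0.3 -0.1  0.6] w68.9
z46.4 F[-0.2 -0.1 -0.3] w68.6
z43.1 F[-0.6  0.5 -0.3] w68.9
```

View pics/m5.png

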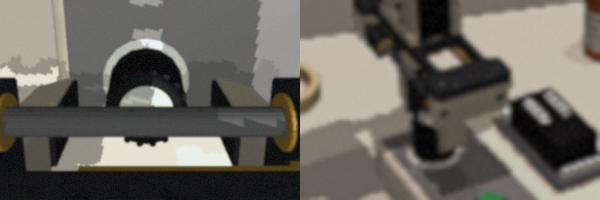

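With TCP z reading 43 there is no contact with the 56 mm panel, so the tips are indeed higher than reported. They now flank the dial (cap at about 315,250). Closing again.

```bash
python3 -m pendant '[0,0,0,0,0,0,1, 0,0,0,0,0,0,1, 0,0,0,0,0,0,1, 0,0,0,0,0,0,1, 0,0,0,0,0,0,1,0,0,0,0,0,0,1]'; python3 s.py
```

```text
time: 7.55
tool_pos: [515.4, 252.2, 43.7]
tcp_rot: [3.141, -0.0, 0.242]
contact_force: [0.6, -5.4, 1.8]
grip_width: 39.1
finger_force: 30.0
t7.55 yaw13.85 mz0.001 j6 1.65 F[ 0.6 -5.4  1.8] p[515.4 252.2  43.7] w39.1 g30.0False
```

Gripped: 39.1 mm, 30 N. Turning anticlockwise in 2° steps, halting if torque exceeds 0.28 N m.

```bash

python3 -m pendant '[0,0,0,0,0,-0.5,1]'>/dev/null; python3 s.py 0.28||exit
python3 -m pendant '[0,0,0,0,0,-0.5,1]'>/dev/null; python3 s.py 0.28||exit
python3 -m pendant '[0,0,0,0,0,-0.5,1]'>/dev/null; python3 s.py 0.28||exit
python3 -m pendant '[0,0,0,0,0,-0.5,1]'>/dev/null; python3 s.py 0.28||exit
python3 -m pendant '[0,0,0,0,0,-0.5,1]'>/dev/null; python3 s.py 0.28||exit
python3 -m pendant '[0,0,0,0,0,-0.5,1]'>/dev/null; python3 s.py 0.28||exit
python3 -m pendant '[0,0,0,0,0,-0.5,1]'>/dev/null; python3 s.py 0.28||exit
python3 -m pendant '[0,0,0,0,0,-0.5,1]'>/dev/null; python3 s.py 0.28||exit
python3 -m pendant '[0,0,0,0,0,-0.5,1]'>/dev/null; python3 s.py 0.28||exit
python3 -m pendant '[0,0,0,0,0,-0.5,1]'>/dev/null; python3 s.py 0.28||exit
python3 -m pendant '[0,0,0,0,0,-0.5,1]'>/dev/null; python3 s.py 0.28||exit
python3 -m pendant '[0,0,0,0,0,-0.5,1]'>/dev/null; python3 s.py 0.28||exit
python3 -m pendant '[0,0,0,0,0,-0.5,1]'>/dev/null; python3 s.py 0.28||exit
python3 -m pendant '[0,0,0,0,0,-0.5,1]'>/dev/null; python3 s.py 0.28||exit
python3 -m pendant '[0,0,0,0,0,-0.5,1]'>/dev/null; python3 s.py 0.28||exit
python3 -m pendant '[0,0,0,0,0,-0.5,1]'>/dev/null; python3 s.py 0.28||exit
```

```text
t7.65 yaw15.85 mz-0.180 j6 1.62 F[ 0.9 -4.1  1.9] p[515.4 252.2  43.7] w39.0 g30.0False
```

```bash
sed -i 's/sys.exit(abs(m\[2\])>lim)/sys.exit(int(abs(m[2])>lim))/' s.py
python3 -m pendant '[0,0,0,0,0,-0.5,1]'>/dev/null; python3 s.py 0.28||exit
python3 -m pendant '[0,0,0,0,0,-0.5,1]'>/dev/null; python3 s.py 0.28||exit
python3 -m pendant '[0,0,0,0,0,-0.5,1]'>/dev/null; python3 s.py 0.28||exit
python3 -m pendant '[0,0,0,0,0,-0.5,1]'>/dev/null; python3 s.py 0.28||exit
python3 -m pendant '[0,0,0,0,0,-0.5,1]'>/dev/null; python3 s.py 0.28||exit
python3 -m pendant '[0,0,0,0,0,-0.5,1]'>/dev/null; python3 s.py 0.28||exit
python3 -m pendant '[0,0,0,0,0,-0.5,1]'>/dev/null; python3 s.py 0.28||exit
python3 -m pendant '[0,0,0,0,0,-0.5,1]'>/dev/null; python3 s.py 0.28||exit
python3 -m pendant '[0,0,0,0,0,-0.5,1]'>/dev/null; python3 s.py 0.28||exit
python3 -m pendant '[0,0,0,0,0,-0.5,1]'>/dev/null; python3 s.py 0.28||exit
python3 -m pendant '[0,0,0,0,0,-0.5,1]'>/dev/null; python3 s.py 0.28||exit
python3 -m pendant '[0,0,0,0,0,-0.5,1]'>/dev/null; python3 s.py 0.28||exit
python3 -m pendant '[0,0,0,0,0,-0.5,1]'>/dev/null; python3 s.py 0.28||exit
python3 -m pendant '[0,0,0,0,0,-0.5,1]'>/dev/null; python3 s.py 0.28||exit
python3 -m pendant '[0,0,0,0,0,-0.5,1]'>/dev/null; python3 s.py 0.28||exit
```

```text
t7.75 yaw17.91 mz-0.146 j6 1.58 F[ 0.5 -4.5  2. ] p[515.4 252.2  43.8] w39.4 g30.0
t7.85 yaw19.91 mz-0.053 j6 1.55 F[-0.1 -4.3  1.8] p[515.4 252.3  43.7] w39.8 g30.0
t7.95 yaw21.91 mz-0.084 j6 1.51 F[-0.2 -3.7  2. ] p[515.4 252.3  43.7] w39.4 g30.0
t8.05 yaw23.92 mz0.005 j6 1.48 F[ 0.4 -4.5  2.7] p[515.4 252.3  43.7] w39.2 g30.0
t8.15 yaw25.93 mz0.019 j6 1.44 F[ 0.8 -4.   1.4] p[515.4 252.3  43.7] w39.1 g30.0
t8.25 yaw27.93 mz0.067 j6 1.41 F[ 0.8 -3.4  2. ] p[515.3 252.3  43.7] w39.4 g30.0
t8.35 yaw29.94 mz0.193 j6 1.37 F[ 0.4 -3.4  2. ] p[515.3 252.3  43.7] w39.2 g30.0
t8.45 yaw31.93 mz-0.081 j6 1.34 F[ 0.6 -3.   1.8] p[515.3 252.4  43.7] w39.4 g30.0
t8.55 yaw33.91 mz-0.158 j6 1.30 F[ 0.1 -3.6  1.5] p[515.3 252.4  43.7] w39.2 g30.0
t8.65 yaw35.91 mz-0.108 j6 1.27 F[ 0.5 -4.2  1.3] p[515.3 252.5  43.7] w39.2 g30.0
t8.75 yaw37.91 mz-0.104 j6 1.23 F[ 0.6 -3.4  2.3] p[515.3 252.4  43.7] w39.2 g30.0
t8.85 yaw39.92 mz-0.027 j6 1.20 F[ 0.1 -3.9  2.7] p[515.3 252.5  43.7] w39.0 g30.0
t8.95 yaw41.93 mz0.033 j6 1.16 F[ 0.7 -3.5  1.5] p[515.2 252.5  43.7] w39.4 g30.0
t9.05 yaw43.93 mz0.027 j6 1.13 F[ 0.3 -2.8  1. ] p[515.2 252.5  43.7] w39.0 g30.0
t9.15 yaw45.93 mz0.120 j6 1.09 F[-0.8 -3.7  2.2] p[515.2 252.5  43.7] w38.8 g30.0
```

A clear sawtooth: notches at yaw ≈ 14°, 31° and about 48°. Continuing to the stop.

```bash

python3 -m pendant '[0,0,0,0,0,-0.5,1]'>/dev/null; python3 s.py 0.26||exit
python3 -m pendant '[0,0,0,0,0,-0.5,1]'>/dev/null; python3 s.py 0.26||exit
python3 -m pendant '[0,0,0,0,0,-0.5,1]'>/dev/null; python3 s.py 0.26||exit
python3 -m pendant '[0,0,0,0,0,-0.5,1]'>/dev/null; python3 s.py 0.26||exit
python3 -m pendant '[0,0,0,0,0,-0.5,1]'>/dev/null; python3 s.py 0.26||exit
python3 -m pendant '[0,0,0,0,0,-0.5,1]'>/dev/null; python3 s.py 0.26||exit
python3 -m pendant '[0,0,0,0,0,-0.5,1]'>/dev/null; python3 s.py 0.26||exit
python3 -m pendant '[0,0,0,0,0,-0.5,1]'>/dev/null; python3 s.py 0.26||exit
python3 -m pendant '[0,0,0,0,0,-0.5,1]'>/dev/null; python3 s.py 0.26||exit
python3 -m pendant '[0,0,0,0,0,-0.5,1]'>/dev/null; python3 s.py 0.26||exit
python3 -m pendant '[0,0,0,0,0,-0.5,1]'>/dev/null; python3 s.py 0.26||exit
python3 -m pendant '[0,0,0,0,0,-0.5,1]'>/dev/null; python3 s.py 0.26||exit
python3 -m pendant '[0,0,0,0,0,-0.5,1]'>/dev/null; python3 s.py 0.26||exit
python3 -m pendant '[0,0,0,0,0,-0.5,1]'>/dev/null; python3 s.py 0.26||exit
python3 -m pendant '[0,0,0,0,0,-0.5,1]'>/dev/null; python3 s.py 0.26||exit
python3 -m pendant '[0,0,0,0,0,-0.5,1]'>/dev/null; python3 s.py 0.26||exit
python3 -m pendant '[0,0,0,0,0,-0.5,1]'>/dev/null; python3 s.py 0.26||exit
python3 -m pendant '[0,0,0,0,0,-0.5,1]'>/dev/null; python3 s.py 0.26||exit
python3 -m pendant '[0,0,0,0,0,-0.5,1]'>/dev/null; python3 s.py 0.26||exit
python3 -m pendant '[0,0,0,0,0,-0.5,1]'>/dev/null; python3 s.py 0.26||exit
python3 -m pendant '[0,0,0,0,0,-0.5,1]'>/dev/null; python3 s.py 0.26||exit
python3 -m pendant '[0,0,0,0,0,-0.5,1]'>/dev/null; python3 s.py 0.26||exit
python3 -m pendant '[0,0,0,0,0,-0.5,1]'>/dev/null; python3 s.py 0.26||exit
python3 -m pendant '[0,0,0,0,0,-0.5,1]'>/dev/null; python3 s.py 0.26||exit
```

```text
t9.25 yaw47.94 mz0.093 j6 1.06 F[ 0.5 -3.5  2.4] p[515.2 252.5  43.8] w39.1 g30.0
t9.35 yaw49.93 mz-0.076 j6 1.02 F[ 0.1 -2.8  2.5] p[515.1 252.5  43.7] w39.1 g30.0
t9.45 yaw51.91 mz-0.242 j6 0.99 F[-1.  -2.7  1.6] p[515.2 252.6  43.7] w39.1 g30.0
t9.55 yaw53.90 mz-0.172 j6 0.95 F[-0.1 -1.7  2.9] p[515.1 252.6  43.7] w39.2 g30.0
t9.65 yaw55.91 mz-0.075 j6 0.92 F[-0.5 -2.6  2. ] p[515.1 252.6  43.7] w39.2 g30.0
t9.75 yaw57.91 mz-0.052 j6 0.88 F[ 0.2 -2.7  3.8] p[515.1 252.6  43.7] w39.7 g30.0
t9.85 yaw59.92 mz-0.082 j6 0.85 F[-0.6 -2.9  1.9] p[515.  252.6  43.7] w38.8 g30.0
t9.95 yaw61.93 mz-0.027 j6 0.81 F[-1.6 -3.   3.3] p[515.  252.6  43.7] w39.3 g30.0
t10.05 yaw63.93 mz0.055 j6 0.78 F[ 0.7 -3.1  2.2] p[515.  252.6  43.7] w39.3 g30.0
t10.15 yaw65.93 mz0.063 j6 0.74 F[-0.6 -3.   2. ] p[514.9 252.6  43.7] w38.9 g30.0
t10.25 yaw67.93 mz-0.036 j6 0.71 F[-0.3 -2.5  2.5] p[515.  252.6  43.7] w39.2 g30.0
t10.35 yaw69.91 mz-0.199 j6 0.67 F[-1.8 -2.2  2.7] p[514.9 252.7  43.7] w39.3 g30.0
t10.45 yaw71.90 mz-0.162 j6 0.64 F[-0.5 -2.4  2.9] p[514.9 252.7  43.7] w39.1 g30.0
t10.55 yaw73.91 mz-
[... 201 characters left out ...]
[514.8 252.6  43.7] w39.4 g30.0
t10.85 yaw79.93 mz-0.003 j6 0.50 F[-1.  -2.6  3.3] p[514.8 252.6  43.7] w39.4 g30.0
t10.95 yaw81.93 mz0.025 j6 0.46 F[-0.9 -1.8  3. ] p[514.7 252.6  43.7] w39.0 g30.0
t11.05 yaw83.94 mz0.100 j6 0.43 F[-0.5 -2.3  3.1] p[514.7 252.6  43.7] w39.4 g30.0
t11.15 yaw85.94 mz0.031 j6 0.39 F[-1.9 -1.9  2.8] p[514.7 252.6  43.7] w39.0 g30.0
t11.25 yaw87.91 mz-0.234 j6 0.36 F[-1.7 -2.7  2.2] p[514.7 252.7  43.7] w39.1 g30.0
t11.35 yaw89.90 mz-0.153 j6 0.32 F[-2.5 -1.7  2.9] p[514.6 252.7  43.7] w38.8 g30.0
t11.45 yaw91.91 mz-0.182 j6 0.29 F[-1.1 -1.9  3.8] p[514.6 252.7  43.7] w39.3 g30.0
t11.55 yaw93.92 mz-0.084 j6 0.25 F[-1.4 -2.9  3.5] p[514.6 252.7  43.7] w39.4 g30.0
```

```bash

python3 -m pendant '[0,0,0,0,0,-0.5,1]'>/dev/null; python3 s.py 0.26||exit
python3 -m pendant '[0,0,0,0,0,-0.5,1]'>/dev/null; python3 s.py 0.26||exit
python3 -m pendant '[0,0,0,0,0,-0.5,1]'>/dev/null; python3 s.py 0.26||exit
python3 -m pendant '[0,0,0,0,0,-0.5,1]'>/dev/null; python3 s.py 0.26||exit
python3 -m pendant '[0,0,0,0,0,-0.5,1]'>/dev/null; python3 s.py 0.26||exit
python3 -m pendant '[0,0,0,0,0,-0.5,1]'>/dev/null; python3 s.py 0.26||exit
python3 -m pendant '[0,0,0,0,0,-0.5,1]'>/dev/null; python3 s.py 0.26||exit
python3 -m pendant '[0,0,0,0,0,-0.5,1]'>/dev/null; python3 s.py 0.26||exit
python3 -m pendant '[0,0,0,0,0,-0.5,1]'>/dev/null; python3 s.py 0.26||exit
python3 -m pendant '[0,0,0,0,0,-0.5,1]'>/dev/null; python3 s.py 0.26||exit
python3 -m pendant '[0,0,0,0,0,-0.5,1]'>/dev/null; python3 s.py 0.26||exit
python3 -m pendant '[0,0,0,0,0,-0.5,1]'>/dev/null; python3 s.py 0.26||exit
python3 -m pendant '[0,0,0,0,0,-0.5,1]'>/dev/null; python3 s.py 0.26||exit
python3 -m pendant '[0,0,0,0,0,-0.5,1]'>/dev/null; python3 s.py 0.26||exit
python3 -m pendant '[0,0,0,0,0,-0.5,1]'>/dev/null; python3 s.py 0.26||exit
python3 -m pendant '[0,0,0,0,0,-0.5,1]'>/dev/null; python3 s.py 0.26||exit
python3 -m pendant '[0,0,0,0,0,-0.5,1]'>/dev/null; python3 s.py 0.26||exit
python3 -m pendant '[0,0,0,0,0,-0.5,1]'>/dev/null; python3 s.py 0.26||exit
python3 -m pendant '[0,0,0,0,0,-0.5,1]'>/dev/null; python3 s.py 0.26||exit
python3 -m pendant '[0,0,0,0,0,-0.5,1]'>/dev/null; python3 s.py 0.26||exit
```

```text
t11.65 yaw95.92 mz-0.059 j6 0.22 F[-2.7 -2.   3.3] p[514.6 252.6  43.7] w39.0 g30.0
t11.75 yaw97.93 mz0.006 j6 0.18 F[-0.7 -2.4  4. ] p[514.5 252.6  43.7] w39.3 g30.0
t11.85 yaw99.93 mz0.055 j6 0.15 F[-1.8 -2.7  4. ] p[514.5 252.6  43.7] w39.4 g30.0
t11.95 yaw101.94 mz0.071 j6 0.11 F[-2.1 -3.4  3.2] p[514.5 252.6  43.7] w39.2 g30.0
t12.05 yaw103.95 mz0.100 j6 0.08 F[-2.1 -3.   3.7] p[514.4 252.6  43.7] w39.1 g30.0
t12.15 yaw105.95 mz0.009 j6 0.04 F[-2.2 -3.7  3.7] p[514.4 252.6  43.7] w39.3 g30.0
t12.25 yaw107.94 mz-0.014 j6 0.01 F[-2.6 -2.5  4.2] p[514.4 252.6  43.7] w39.3 g30.0
t12.35 yaw109.93 mz-0.112 j6 -0.03 F[-0.9 -2.8  4.4] p[514.4 252.5  43.7] w39.2 g30.0
t12.45 yaw111.91 mz-0.310 j6 -0.06 F[-2.9 -2.9  3.9] p[514.4 252.5  43.7] w39.5 g30.0
```

The stop: −0.31 N m at yaw 112°, still climbing rather than falling. Notch 0 is at about 106°, so the dial started in notch 5. Holding briefly, then clockwise while counting.

```bash

python3 -m pendant '[0,0,0,0,0,0,1,0,0,0,0,0,0,1]'>/dev/null; python3 s.py
python3 -m pendant '[0,0,0,0,0,0.5,1,0,0,0,0,0,0.5,1]'>/dev/null; python3 s.py
python3 -m pendant '[0,0,0,0,0,0.5,1]'>/dev/null; python3 s.py
python3 -m pendant '[0,0,0,0,0,0.5,1]'>/dev/null; python3 s.py
python3 -m pendant '[0,0,0,0,0,0.5,1]'>/dev/null; python3 s.py
python3 -m pendant '[0,0,0,0,0,0.5,1]'>/dev/null; python3 s.py
python3 -m pendant '[0,0,0,0,0,0.5,1]'>/dev/null; python3 s.py
python3 -m pendant '[0,0,0,0,0,0.5,1]'>/dev/null; python3 s.py
python3 -m pendant '[0,0,0,0,0,0.5,1]'>/dev/null; python3 s.py
python3 -m pendant '[0,0,0,0,0,0.5,1]'>/dev/null; python3 s.py
python3 -m pendant '[0,0,0,0,0,0.5,1]'>/dev/null; python3 s.py
python3 -m pendant '[0,0,0,0,0,0.5,1]'>/dev/null; python3 s.py
python3 -m pendant '[0,0,0,0,0,0.5,1]'>/dev/null; python3 s.py
python3 -m pendant '[0,0,0,0,0,0.5,1]'>/dev/null; python3 s.py
python3 -m pendant '[0,0,0,0,0,0.5,1]'>/dev/null; python3 s.py
python3 -m pendant '[0,0,0,0,0,0.5,1]'>/dev/null; python3 s.py
python3 -m pendant '[0,0,0,0,0,0.5,1]'>/dev/null; python3 s.py
python3 -m pendant '[0,0,0,0,0,0.5,1]'>/dev/null; python3 s.py
python3 -m pendant '[0,0,0,0,0,0.5,1]'>/dev/null; python3 s.py
python3 -m pendant '[0,0,0,0,0,0.5,1]'>/dev/null; python3 s.py
python3 -m pendant '[0,0,0,0,0,0.5,1]'>/dev/null; python3 s.py
python3 -m pendant '[0,0,0,0,0,0.5,1]'>/dev/null; python3 s.py
python3 -m pendant '[0,0,0,0,0,0.5,1]'>/dev/null; python3 s.py
python3 -m pendant '[0,0,0,0,0,0.5,1]'>/dev/null; python3 s.py
python3 -m pendant '[0,0,0,0,0,0.5,1]'>/dev/null; python3 s.py
python3 -m pendant '[0,0,0,0,0,0.5,1]'>/dev/null; python3 s.py
python3 -m pendant '[0,0,0,0,0,0.5,1]'>/dev/null; python3 s.py
python3 -m pendant '[0,0,0,0,0,0.5,1]'>/dev/null; python3 s.py
python3 -m pendant '[0,0,0,0,0,0.5,1]'>/dev/null; python3 s.py
python3 -m pendant '[0,0,0,0,0,0.5,1]'>/dev/null; python3 s.py
python3 -m pendant '[0,0,0,0,0,0.5,1]'>/dev/null; python3 s.py
python3 -m pendant '[0,0,0,0,0,0.5,1]'>/dev/null; python3 s.py
python3 -m pendant '[0,0,0,0,0,0.5,1]'>/dev/null; python3 s.py
python3 -m pendant '[0,0,0,0,0,0.5,1]'>/dev/null; python3 s.py
python3 -m pendant '[0,0,0,0,0,0.5,1]'>/dev/null; python3 s.py
python3 -m pendant '[0,0,0,0,0,0.5,1]'>/dev/null; python3 s.py
python3 -m pendant '[0,0,0,0,0,0.5,1]'>/dev/null; python3 s.py
python3 -m pendant '[0,0,0,0,0,0.5,1]'>/dev/null; python3 s.py
python3 -m pendant '[0,0,0,0,0,0.5,1]'>/dev/null; python3 s.py
python3 -m pendant '[0,0,0,0,0,0.5,1]'>/dev/null; python3 s.py
python3 -m pendant '[0,0,0,0,0,0.5,1]'>/dev/null; python3 s.py
python3 -m pendant '[0,0,0,0,0,0.5,1]'>/dev/null; python3 s.py
```

```text
t12.65 yaw111.79 mz-0.215 j6 -0.06 F[-4.1 -3.2  6.8] p[514.4 252.5  43.7] w39.0 g30.0
t12.85 yaw107.73 mz-0.005 j6 0.01 F[-3.7 -2.8  5.3] p[514.5 252.6  43.7] w39.2 g30.0
t12.95 yaw105.74 mz0.122 j6 0.05 F[-3.6 -3.2  5.4] p[514.5 252.6  43.7] w39.2 g30.0
t13.05 yaw103.75 mz0.165 j6 0.08 F[-3.1 -3.1  5.6] p[514.5 252.5  43.7] w39.3 g30.0
t13.15 yaw101.75 mz0.134 j6 0.12 F[-3.8 -4.2  4.7] p[514.5 252.6  43.7] w39.0 g30.0
t13.25 yaw99.75 mz0.113 j6 0.15 F[-2.1 -2.9  4.7] p[514.6 252.6  43.7] w38.8 g30.0
t13.35 yaw97.74 mz0.037 j6 0.19 F[-2.5 -3.2  5.3] p[514.6 252.6  43.7] w39.2 g30.0
t13.45 yaw95.73 mz0.050 j6 0.22 F[-1.8 -3.2  6.1] p[514.6 252.6  43.7] w39.2 g30.0
t13.55 yaw93.73 mz-0.039 j6 0.26 F[-2.8 -2.9  4.4] p[514.6 252.7  43.7] w39.0 g30.0
t13.65 yaw91.72 mz-0.063 j6 0.29 F[-2.2 -2.5  4.9] p[514.6 252.7  43.7] w39.5 g30.0
t13.75 yaw89.71 mz-0.105 j6 0.33 F[-2.9 -2.3  4.7] p[514.6 252.7  43.7] w39.0 g30.0
t13.85 yaw87.71 mz-0.034 j6 0.36 F[-2.1 -3.3  5.3] p[514.7 252.7  43.7] w38.8 g30.0
t13.95 yaw85.73 mz0.183 j6 0.40 F[-2.3 -3.8  4.4] p[514.7 252.6  43.7] w39.1 g30.0
t14.05 ya
[... 1707 characters left out ...]
 p[515.3 252.5  43.7] w39.0 g30.0
t16.15 yaw41.73 mz0.069 j6 1.17 F[-1.9 -4.8  3.3] p[515.3 252.5  43.7] w39.3 g30.0
t16.25 yaw39.72 mz0.026 j6 1.20 F[-0.3 -4.4  3.7] p[515.3 252.5  43.7] w39.7 g30.0
t16.35 yaw37.72 mz-0.017 j6 1.24 F[-0.5 -4.3  2.7] p[515.3 252.4  43.7] w39.5 g30.0
t16.45 yaw35.72 mz-0.065 j6 1.27 F[-0.8 -3.8  3.6] p[515.3 252.4  43.7] w39.1 g30.0
t16.55 yaw33.71 mz-0.056 j6 1.31 F[-1.3 -5.1  3.9] p[515.4 252.4  43.7] w39.5 g30.0
t16.65 yaw31.72 mz0.061 j6 1.34 F[-1.8 -4.7  3.6] p[515.4 252.4  43.7] w39.1 g30.0
t16.75 yaw29.74 mz0.195 j6 1.37 F[-0.8 -3.9  3.3] p[515.4 252.4  43.7] w39.2 g30.0
t16.85 yaw27.74 mz0.154 j6 1.41 F[ 0.2 -4.3  3.8] p[515.4 252.3  43.7] w38.7 g30.0
```

Four notches passed (86°, 68°, 50°, 32°). On to the fifth, at about 14–15°.

```bash

python3 -m pendant '[0,0,0,0,0,0.5,1]'>/dev/null; python3 s.py
python3 -m pendant '[0,0,0,0,0,0.5,1]'>/dev/null; python3 s.py
python3 -m pendant '[0,0,0,0,0,0.5,1]'>/dev/null; python3 s.py
python3 -m pendant '[0,0,0,0,0,0.5,1]'>/dev/null; python3 s.py
python3 -m pendant '[0,0,0,0,0,0.5,1]'>/dev/null; python3 s.py
python3 -m pendant '[0,0,0,0,0,0.5,1]'>/dev/null; python3 s.py
python3 -m pendant '[0,0,0,0,0,0.25,1]'>/dev/null; python3 s.py
```

```text
t16.95 yaw25.74 mz0.092 j6 1.44 F[-1.3 -4.4  3.5] p[515.5 252.3  43.7] w39.0 g30.0
t17.05 yaw23.73 mz0.068 j6 1.48 F[-0.5 -5.3  4.1] p[515.5 252.3  43.7] w39.3 g30.0
t17.15 yaw21.72 mz0.021 j6 1.51 F[-0.8 -4.4  3. ] p[515.4 252.3  43.7] w39.3 g30.0
t17.25 yaw19.72 mz-0.081 j6 1.55 F[-0.7 -4.3  2.9] p[515.5 252.3  43.7] w39.3 g30.0
t17.35 yaw17.72 mz-0.092 j6 1.58 F[-0.5 -5.1  3.3] p[515.5 252.2  43.7] w39.1 g30.0
t17.45 yaw15.71 mz-0.103 j6 1.62 F[-0.3 -5.1  3.5] p[515.5 252.2  43.7] w39.3 g30.0
t17.55 yaw14.72 mz-0.068 j6 1.64 F[-0.6 -5.3  3.8] p[515.5 252.2  43.7] w39.1 g30.0
```

Fifth notch reached (torque rising past −0.1 toward the flip at about 14.5°). Letting go, rising, and locating the button.

```bash
python3 -m pendant '[0,0,0,0,0,0,-0.4, 0,0,0,0,0,0,-0.4, 0,0,0,0,0,0,-0.4, 0,0,0,0,0,0,-0.4, 0,0,0,0,0,0,-0.4, 0,0,0,0,0,0,-0.4]'; python3 s.py
python3 -m pendant '[0,0,-1,0,0,0,-0.4, 0,0,-1,0,0,0,-0.4, 0,0,-0.6,0,0,0,-0.4,0,0,0,0,0,0,1,0,0,0,0,0,0,1]' >/dev/null; python3 s.py
python3 - <<'E'
from h import *
o=get_obs();im=capture("wrist"); cv2.imwrite("pics/w6.png",im[:,:,::-1])
T=np.array(camera_model("wrist")["pose"]); a=o["tcp_rot"][2]
for q in pinpoint("wrist","start_button_top")[:2]: print(round(q["score"],2),np.round(q["location"],1))
def grn(f,x0,y0):
    im=cv2.imread(f); h=cv2.cvtColor(im,cv2.COLOR_BGR2HSV).astype(int)
    m=((h[...,1]>120)&(abs(h[...,0]-60)<20)).astype(np.uint8)
    n,l,s,c=cv2.connectedComponentsWithStats(m); i=1+s[1:,4].argmax(); print(f,c[i],s[i]); return c[i]
# rays in tool-relative coords; same orientation so shift only (yaw .2413 vs now)
off=T[:3,3]-o["tool_pos"]
R=lambda d:np.array([[np.cos(d),-np.sin(d),0],[np.sin(d),np.cos(d),0],[0,0,1]])
A=[];B=[]
for f,p,yw in(("pics/w1.png",[499.70,230.62,186.59],.2413),("pics/w2.png",[515.48,252.45,71.22],.2412),("pics/w6.png",o["tool_pos"],a)):
    D=R(yw-a); px=grn(f,0,0); org=np.array(p)+D@off; d=D@ray("wrist",px)[1]
    P=np.eye(3)-np.outer(d,d);A.append(P);B.append(P@org)
    print([np.round(org+d*(z-org[2])/d[2],1) for z in(60,64,68)])
print("tri",np.linalg.solve(sum(A),sum(B)))
E
```

```text
time: 18.15
tool_pos: [515.2, 252.9, 43.5]
tcp_rot: [-3.142, -0.0, 0.259]
contact_force: [0.2, 0.7, -0.3]
grip_width: 64.5
finger_force: 0.0
t18.15 yaw14.86 mz0.068 j6 1.63 F[ 0.2  0.7 -0.3] p[515.2 252.9  43.5] w64.5 g0.0
t18.65 yaw14.85 mz-0.011 j6 1.63 F[-0.1 -1.1 -0.8] p[515.  252.7 121.2] w52.4 g0.0
0.9 [462.4 204.6]
pics/w1.png [415.16274864 161.71790235] [402 149  27  26 553]
[array([542.3, 137.3,  60. ]), array([542.6, 138.7,  64. ]), array([542.9, 140. ,  68. ])]
pics/w2.png [494.12143514 216.42778289] [ 472  200   46   34 1087]
[array([543.4, 134.9,  60. ]), array([544.1, 137.4,  64. ]), array([544.8, 140. ,  68. ])]
pics/w6.png [460.84036488 201.84606613] [443 186  36  33 877]
[array([541.5, 134.9,  60. ]), array([542.1, 137. ,  64. ]), array([542.7, 139.1,  68. ])]
tri [543.30717322 139.17830187  66.94119792]
```

Released, and the dial is free. The button top triangulates to about (543,140,67). Going over it with the fingers shut, turned 40° so the gripper body clears both rack and dial.

```bash
python3 -m pendant '[-0.02,0.97,0,0,0,0,1, -0.02,0.96,0,0,0,0,1, -0.02,0.97,0,0,0,0,1, -0.02,0.96,0,0,0,0,1, 0,0,0,0,0,-1,1, 0,0,0,0,0,-1,1, 0,0,0,0,0,-1,1, 0,0,0,0,0,-1,1, 0,0,0,0,0,-1,1, 0,0,0,0,0,-1,1, 0,0,0,0,0,-1,1, 0,0,0,0,0,-1,1]' >/dev/null; python3 -m pendant '[0,0,0,0,0,-1,1,0,0,0,0,0,-1,1,0,0,0.8,0,0,0,1,0,0,0.8,0,0,0,1,0,0,0.8,0,0,0,1,0,0,0,0,0,0,1,0,0,0,0,0,0,1]'; python3 s.py
python3 - <<'E'
from h import *
w=capture("wrist");s=capture("side")
print(pinpoint("wrist","start_button_top")[:1],proj("wrist",np.array([542.8,140.2,66])))
cv2.imwrite("pics/m7.png",np.hstack([cv2.resize(w[:,:,::-1],(480,300)),cv2.resize(s[130:220,260:365,::-1],(310,300),interpolation=cv2.INTER_CUBIC)]))
E
```

```text
time: 20.65
tool_pos: [542.1, 140.2, 49.0]
tcp_rot: [-3.14, 0.001, 0.957]
contact_force: [0.2, 0.2, -0.1]
grip_width: 0.3
finger_force: 0.0
t20.65 yaw54.85 mz-0.036 j6 0.73 F[ 0.2  0.2 -0.1] p[542.1 140.2  49. ] w0.3 g0.0
[{'location': [316.0, 230.9], 'score': 0.92}] (np.float64(314.629205400185), np.float64(230.48379943672316))
```

View pics/m7.png

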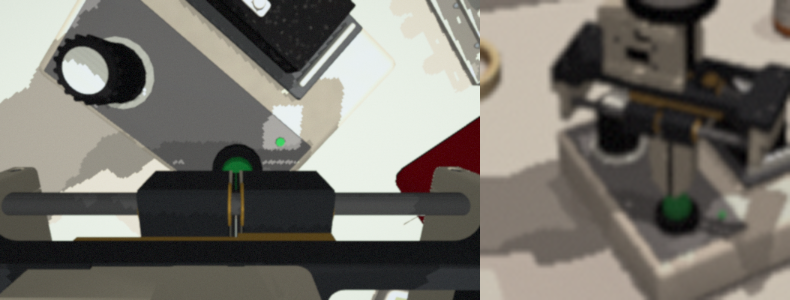

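The shut fingers are centred over the button (pinpoint 316,231 against a predicted 315,230). Lowering in 2 mm steps until contact.

```bash
cat > z.py <<'E'
import sys
from h import *
v=[get_obs()]; o=v[0]; print("t%.2f z%.2f F%s"%(o["time"],o["tool_pos"][2],np.round(o["contact_force"],1))); sys.exit(int(o["contact_force"][2]>float(sys.argv[1])))
E
python3 -m pendant '[0,0,0.07,0,0,0,1]'>/dev/null; python3 z.py 1.8||exit
python3 -m pendant '[0,0,0.07,0,0,0,1]'>/dev/null; python3 z.py 1.8||exit
python3 -m pendant '[0,0,0.07,0,0,0,1]'>/dev/null; python3 z.py 1.8||exit
python3 -m pendant '[0,0,0.07,0,0,0,1]'>/dev/null; python3 z.py 1.8||exit
python3 -m pendant '[0,0,0.07,0,0,0,1]'>/dev/null; python3 z.py 1.8||exit
python3 -m pendant '[0,0,0.07,0,0,0,1]'>/dev/null; python3 z.py 1.8||exit
python3 -m pendant '[0,0,0.07,0,0,0,1]'>/dev/null; python3 z.py 1.8||exit
python3 -m pendant '[0,0,0.07,0,0,0,1]'>/dev/null; python3 z.py 1.8||exit
python3 -m pendant '[0,0,0.07,0,0,0,1]'>/dev/null; python3 z.py 1.8||exit
python3 -m pendant '[0,0,0.07,0,0,0,1]'>/dev/null; python3 z.py 1.8||exit
python3 -m pendant '[0,0,0.07,0,0,0,1]'>/dev/null; python3 z.py 1.8||exit
python3 -m pendant '[0,0,0.07,0,0,0,1]'>/dev/null; python3 z.py 1.8||exit
```

```text
t20.90 z48.74 F[ 0.1  0.6 -0.3]
t21.00 z46.03 F[0.1 0.6 0.3]
t21.10 z43.48 F[ 0.3 -0.8 -0.5]
t21.20 z41.11 F[-0.2 -0.1  0.1]
t21.30 z38.89 F[-0.4 -0.7  1.3]
t21.40 z36.86 F[-0.6  0.1  2.3]
```

```bash

python3 -m pendant '[0,0,0,0,0,0,1]'>/dev/null; python3 z.py 6||exit
python3 -m pendant '[0,0,0,0,0,0,1]'>/dev/null; python3 z.py 6||exit
python3 -m pendant '[0,0,0.02,0,0,0,1]'>/dev/null; python3 z.py 6||exit
python3 -m pendant '[0,0,0.02,0,0,0,1]'>/dev/null; python3 z.py 6||exit
python3 -m pendant '[0,0,0.02,0,0,0,1]'>/dev/null; python3 z.py 6||exit
python3 -m pendant '[0,0,0.02,0,0,0,1]'>/dev/null; python3 z.py 6||exit
python3 -m pendant '[0,0,0.02,0,0,0,1]'>/dev/null; python3 z.py 6||exit
python3 -m pendant '[0,0,0.02,0,0,0,1]'>/dev/null; python3 z.py 6||exit
python3 -m pendant '[0,0,0.02,0,0,0,1]'>/dev/null; python3 z.py 6||exit
```

```text
t21.50 z36.85 F[-0.5 -0.5  2.5]
t21.60 z37.09 F[ 0.1 -1.3  1.6]
t21.70 z36.56 F[-1.4  0.2  2.9]
t21.80 z35.91 F[-0.4  0.5  2.8]
t21.90 z35.26 F[-1.6 -0.1  2.4]
t22.00 z34.65 F[-1.   0.   3.9]
t22.10 z34.06 F[-0.7 -0.1  4.1]
t22.20 z33.44 F[-1.3 -0.3  3.5]
t22.30 z32.83 F[-2.2 -0.4  3.9]
```

Force is about 4 N with no hard stop yet. Continuing in 0.3 mm steps until the force clearly rises.

```bash

python3 -m pendant '[0,0,0.01,0,0,0,1]'>/dev/null; python3 z.py 5.8||exit
python3 -m pendant '[0,0,0.01,0,0,0,1]'>/dev/null; python3 z.py 5.8||exit
python3 -m pendant '[0,0,0.01,0,0,0,1]'>/dev/null; python3 z.py 5.8||exit
python3 -m pendant '[0,0,0.01,0,0,0,1]'>/dev/null; python3 z.py 5.8||exit
python3 -m pendant '[0,0,0.01,0,0,0,1]'>/dev/null; python3 z.py 5.8||exit
python3 -m pendant '[0,0,0.01,0,0,0,1]'>/dev/null; python3 z.py 5.8||exit
python3 -m pendant '[0,0,0.01,0,0,0,1]'>/dev/null; python3 z.py 5.8||exit
python3 -m pendant '[0,0,0.01,0,0,0,1]'>/dev/null; python3 z.py 5.8||exit
```

```text
t22.40 z32.54 F[-2.6 -0.8  4.7]
t22.50 z32.23 F[-2.3 -0.6  5.7]
t22.60 z32.21 F[-3.7 -0.5  8.2]
```

The force jumped to 8 N with z stalled, so the button is at its hard stop, fully down. Raising clear.

```bash
python3 -m pendant '[0,0,-0.3,0,0,0,1, 0,0,-1,0,0,0,1, 0,0,-1,0,0,0,1, 0,0,-1,0,0,0,1, 0,0,-0.5,0,0,0,1, 0,0,0,0,0,0,1,0,0,0,0,0,0,1]'; python3 - <<'E'
from h import *
s=capture("side");w=capture("wrist")
print(get_obs()["contact_force"],pinpoint("wrist","start_button_top")[:1],proj("wrist",np.array([542.8,140.2,66])))
cv2.imwrite("pics/m8.png",np.hstack([cv2.resize(w[:,:,::-1],(480,300)),cv2.resize(s[130:220,260:365,::-1],(310,300),interpolation=cv2.INTER_CUBIC)]))
E
```

```text
time: 23.3
tool_pos: [542.3, 140.2, 145.3]
tcp_rot: [-3.141, 0.0, 0.957]
contact_force: [-0.3, -0.3, -0.3]
grip_width: 0.2
finger_force: 0.0
[-0.15426524  0.08457808  0.01594718] [{'location': [316.4, 189.7], 'score': 0.92}] (np.float64(316.0059188910545), np.float64(191.79446776961365))
```

View pics/m8.png

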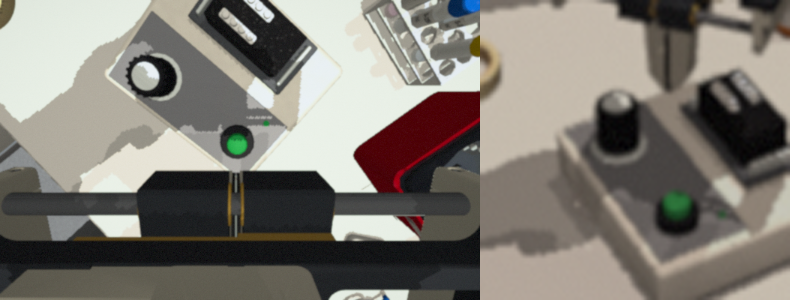

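The button stands up again (wrist view about 316,190), the dial is free, and the robot touches nothing. Handing in.

```bash
python3 -c "
from plant import close_job
print(close_job())"
```

```text
the job is handed in; nothing more can be done
None
```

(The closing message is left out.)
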